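# Run the check seeds into the bench seed counter and trim it

### The arm

A 6-joint arm with a two-finger parallel gripper is mounted at the origin on the work surface. World frame = base frame: x ahead of the robot, y to its left, z up, the work surface at z = 0. Lengths are in m, angles in rad, forces in N, time in s.
With the tool pointing down it reaches from about 0.325 to 0.925 m from the base axis. Payload 3.1 kg.
Tool frame: the origin (TCP) lies on the centre line of the jaws, within the pads' length; the fingertips stand 22 mm ahead of it and the grasp point (between the pads) lies 3 mm ahead of it (r.tips_ahead is the distance from the TCP to the fingertips, in m); z points along the fingers, y is the line along which they close (so a half turn about z gives the same grasp; the last joint's range is limited). The gripper opens to 85 mm and grips with 20 to 120 N. Pads are 22 mm wide; open, the fingers measure 114 mm over their backs; the gripper's body (76 mm by 85 mm) begins 54 mm behind the grasp point. The pads swing forward as they close: fully open they stand 13 mm farther back than shut.
Start: joints at [1.171, 0.217, 1.613, -0, 1.311, -0.112], TCP at [0.177, 0.599, 0.253] pointing down, gripper open.
Joint ranges: [-2.75, 2.75], [-0.78, 2.1], [0.31, 2.55], [-1.13, 4.27], [0.13, 2.63], [-2.58, 2.58]. Speed limits (rad/s): [2.79, 2.79, 3.14, 3.14, 3.14, 3.14].

### API

Orientations are given as [roll, pitch, yaw] about the fixed x, y, z axes, in that order (R = Rz(yaw) Ry(pitch) Rx(roll)).
In Python, from cell import r, hand, kin, vision gives the robot as it stands. Calls block until the motion is done:
- r.move_pose(position, orientation): joint-space move of the TCP to a pose.
- r.servo_line(position, rot=None, max_speed=0.15): straight line of the TCP; rot=None keeps the orientation; max_speed is the mean speed in m/s.
- r.move_joints(angles): joint-space move.
- hand.gripper_to(opening, newtons=None): finger opening in m; newtons is the grip in N (None keeps the last); returns when the fingers have stopped.
- r.pause(seconds).
- kin.solve_ik(position, orientation): joint angles nearest the present ones, or None.
- r.read_state(): the state.
- vision.grab_frame(name): name is "side" or "top"; returns a dict with "color" (400x640x3 uint8, red, green, blue), "fov_y" (degrees; the focal length in pixels is half the picture's height over the tangent of half this angle, whatever the lens; pixels are square), "cx", "cy" (the principal point, pixels), "R" (3x3) and "t" (3): a world point X has camera coordinates R X + t. Camera axes: x right, y down, z forward; pixel columns grow to the right and rows downward; lengths in m; the calibration is good to about 2 mm. A picture is of the moment at which its call begins. There is no depth.
A pose or a line that the arm cannot do raises r.MotionError and nothing moves.
- r.sign_off(): hands the job in; it is judged then, once.
The state is a dict: "clock": time; "qpos": joint angles; "dq": joint speeds; "joint_torque": joint torques, N m; "ee_pos": TCP position; "eef_rot": TCP orientation; "force": force on the tool from outside, world axes, zero at the start; "moment": the same for the moment, N m; "opening": finger opening in m; "gripper_force": force on a finger pad.
Only numpy, scipy, OpenCV 4.12 (cv2) and the standard library are available. Lean on these libraries where they do the work, as an engineer would, in place of code of your own. Each camera call takes 0.05 s, during which the arm holds its last target. There are 200 camera calls.

### The job

Gather all the loose wooden check seeds from the table in the aluminium counting tray, then tip them out of the tray into the seed counter's round hopper and put the empty tray back down on its rubber mat. Then take the plastic tuning tool from its stand, turn the counter's slotted trimmer with it until its arrow is in line with the white mark, and put the tool back upright in the stand. Do not touch the trimmer with the fingers, and leave the tubs, lids, pen and tweezers alone.

Things in the scene. Friction and masses are not known exactly. Their poses are not given: they have to be found in the camera images.
- counter: bench seed counter, fixed: grey box 180 mm (x) by 320 mm (y) by 55 mm high. Origin: centre of its underside; its front (-x) faces the robot. On its +y half a steel funnel hopper, on its -y half a black panel with the trimmer at (0, -108) mm. The white mark is a bar on that panel, on the -x side of the trimmer, pointing to its axis
- hopper_mouth (a point): centre of the round hopper's open mouth, at (0, 70, 130) mm in the counter's frame. The mouth is 170 mm across, its rim 130 mm above the table; inside it narrows to a flat bottom 86 mm across, 60 mm above the table
- trimmer (a joint): angle of the white slotted trimmer, rad, 0 to 3.5, growing clockwise seen from above; its black arrow is in line with the white mark at 2.00. It starts between 0.5 and 1.3, turns about the vertical against 0.03 N m of friction and stays where it is left
- trimmer_slot (a point): centre of the floor of the trimmer's slot, 58.5 mm above the table. The frame turns with the trimmer: its x axis runs along the slot towards the arrow, z up. The slot is a pocket 15 mm long (x), 5 mm wide (y), 6 mm deep with closed ends, in a 22 x 17 mm raised block on a 44 mm disc; the arrow is a short black bar on the disc
- tool: white plastic tuning tool, 106 mm long, 30 g, upright in the stand. Origin: the blade's end; z runs up along the tool. Blade 12 mm wide along x, 3 mm thick along y, 8 mm long, its last 2 mm narrower (9 x 1.6 mm); round shank 8 mm; collar 28 mm across from z = 50 to 54 mm; square handle 14 x 14 mm, flats facing x and y, z = 54 to 106 mm
- tool_tip (a point): the end of the tool's blade (the tool's origin)
- stand: grey stand for the tool, fixed, 50 x 50 mm, 55 mm high. Origin: centre of its underside. A 17 mm square well goes right through its middle; the tool hangs in it by its collar, blade end 5 mm above the table, free to turn
- mat: black rubber mat, fixed, 170 mm (x) by 230 mm (y), 3 mm thick. Origin: centre of its underside
- tray: aluminium counting tray, 140 (x) by 100 mm (y), about 120 g, on the mat. Origin: centre of its underside. Floor 4 mm thick; walls 3 mm thick rise to z = 24 mm at both sides (y) and the rear (-x); the +x end is open, the pouring lip. A black handle block, 30 (x) by 14 mm (y), 66 mm high, stands behind the rear wall at x = -85 mm. Seeds slide out at 25 to 36 degrees of tilt
- tray_handle (a point): middle of the upper part of the tray's handle block, 50 mm above the tray's underside, 85 mm behind its origin: grip it across its 14 mm (the tray's y)
- seed0: wooden check seed, 3 to 5 of them are present (None if absent): squat round disc with bevelled rims, 28 mm across, 16 mm thick, 14 g, lying flat on the table. Origin: centre of one flat face (the underside at the start), its z axis points to the other face, so its middle is 8 mm along z
- seed1: wooden check seed, 3 to 5 of them are present (None if absent): squat round disc with bevelled rims, 28 mm across, 16 mm thick, 14 g, lying flat on the table. Origin: centre of one flat face (the underside at the start), its z axis points to the other face, so its middle is 8 mm along z
- seed2: wooden check seed, 3 to 5 of them are present (None if absent): squat round disc with bevelled rims, 28 mm across, 16 mm thick, 14 g, lying flat on the table. Origin: centre of one flat face (the underside at the start), its z axis points to the other face, so its middle is 8 mm along z
- seed3: wooden check seed, 3 to 5 of them are present (None if absent): squat round disc with bevelled rims, 28 mm across, 16 mm thick, 14 g, lying flat on the table. Origin: centre of one flat face (the underside at the start), its z axis points to the other face, so its middle is 8 mm along z
- seed4: wooden check seed, 3 to 5 of them are present (None if absent): squat round disc with bevelled rims, 28 mm across, 16 mm thick, 14 g, lying flat on the table. Origin: centre of one flat face (the underside at the start), its z axis points to the other face, so its middle is 8 mm along z
- tub0: bystander, leave alone: lidded clear tub, 78 mm across, 47 mm high
- tub1: bystander, leave alone: lidded clear tub, 78 mm across, 47 mm high
- tub2: bystander, leave alone: open clear tub, 72 mm across, 42 mm high
- lids: bystander, leave alone: stack of clear lids, 78 mm across, 30 mm high
- lid: bystander, leave alone: one clear lid lying flat, 78 mm across, 6 mm high
- pen: bystander, leave alone: white marker pen, 110 mm long along x, 10 mm thick
- tweezers: bystander, leave alone: steel tweezers, 100 mm long along x, 8 mm high

How it is judged:
On the way, in this order (a step that is already met when the one before it is completed fails the run):
1. all the check seeds present are in the tray, which is level (x of seed0 in the frame of tray between -0.075 and 0.08 m and y of seed0 in the frame of tray between -0.055 and 0.055 m and z of seed0 in the frame of tray between -0.003 and 0.045 m and x of seed1 in the frame of tray between -0.075 and 0.08 m and y of seed1 in the frame of tray between -0.055 and 0.055 m and z of seed1 in the frame of tray between -0.003 and 0.045 m and x of seed2 in the frame of tray between -0.075 and 0.08 m and y of seed2 in the frame of tray between -0.055 and 0.055 m and z of seed2 in the frame of tray between -0.003 and 0.045 m and x of seed3 in the frame of tray between -0.075 and 0.08 m and y of seed3 in the frame of tray between -0.055 and 0.055 m and z of seed3 in the frame of tray between -0.003 and 0.045 m and x of seed4 in the frame of tray between -0.075 and 0.08 m and y of seed4 in the frame of tray between -0.055 and 0.055 m and z of seed4 in the frame of tray between -0.003 and 0.045 m and angle between tray's own z axis and vertical below 0.2 rad), for 0.2 s.
2. the tray is tilted (over 20 degrees) above the hopper (angle between tray's own z axis and vertical above 0.35 rad and horizontal distance between tray and hopper_mouth below 0.2 m and height (world z) of tray above 0.1 m).
3. all the check seeds are in the hopper (horizontal distance between each of seed0, seed1, seed2, seed3, seed4 and hopper_mouth below 0.085 m and height (world z) of seed0 between 0.05 and 0.13 m and height (world z) of seed1 between 0.05 and 0.13 m and height (world z) of seed2 between 0.05 and 0.13 m and height (world z) of seed3 between 0.05 and 0.13 m and height (world z) of seed4 between 0.05 and 0.13 m), for 0.2 s.
4. the trimmer stands at its mark with the tool's blade in its slot (value of joint trimmer between 1.83 and 2.17 rad and distance between tool_tip and trimmer_slot below 0.007 m), for 0.1 s.
At the end, for the whole second after the job is handed in: all check seeds in the hopper below its rim; trimmer within 0.17 rad of 2.00; tray upright and at rest on the mat (its centre within 60 mm of the mat's centre along the mat's x and 80 mm along its y); tool upright in the stand's well, down on its collar, at rest (all of step 3 and value of joint trimmer between 1.83 and 2.17 rad and angle between tray's own z axis and vertical below 0.1 rad and z of tray in the frame of mat between -0.002 and 0.008 m and x of tray in the frame of mat between -0.06 and 0.06 m and y of tray in the frame of mat between -0.08 and 0.08 m and linear speed of each of tray, tool below 0.02 m/s and horizontal distance between tool_tip and stand below 0.009 m and height (world z) of tool_tip below 0.01 m and angle between tool's own z axis and vertical below 0.12 rad); the robot touches nothing.
It fails at once if the trimmer was touched with the fingers (contact force between the fingers and trimmer above 1 N).
It fails at once if a bystander was moved by more than 40 mm (distance of any of tub0, tub1, tub2, lids, lid, pen, tweezers from where it was at the start of the episode above 0.04 m).
Of seed0, seed1, seed2, seed3, seed4 only 3 to 5 are there at a start; the rules pass over those that are not, and their reading is None.
At some moment in a run one of seed0, seed1, seed2, seed3, seed4 may be knocked a few centimetres aside while the robot is not near it.
It also fails if it takes over 210 s, if anything falls off the work surface, if the arm or the gripper's body presses on something with over 40 N, if the wrist force passes 120 N, or if a joint passes its speed limit or range.

## Working session

There is one attempt and no reset: what is moved stays moved. The work goes in short steps, each a Python script; the robot and the scene stay as the last script left them, time stands still between calls to the robot, and variables do not carry over. Pictures are saved under pics/ and viewed, at most 14 in all, crops included, and the job is handed in when it is done.

```bash
ls; mkdir -p pics
python3 - <<'E'
from cell import r,hand,kin,vision
import cv2,numpy as np
for n in ("top","side"):
    f=vision.grab_frame(n); cv2.imwrite(f"pics/{n}0.png",f["color"][:,:,::-1])
    print(n,f["fov_y"],f["cx"],f["cy"],np.round(f["R"],3).tolist(),np.round(f["t"],3), [k for k in f if k!='color'])
s=r.read_state();print(s)
E
```

```text
pics
top 52.51036263491218 320.85033799238226 202.66088627128246 [[-0.002, -1.0, 0.016], [-0.995, 0.0, -0.098], [0.098, -0.016, -0.995]] [0.063 0.557 1.206] ['fov_y', 'cx', 'cy', 'R', 't']
side 42.64437067829051 319.88250284310544 198.04999010132119 [[0.821, -0.571, -0.006], [-0.35, -0.495, -0.795], [0.451, 0.655, -0.606]] [-0.392  0.293  1.162] ['fov_y', 'cx', 'cy', 'R', 't']
{'clock': 0.1, 'qpos': array([ 1.17077026e+00,  2.17716557e-01,  1.61479080e+00, -5.69239373e-06,
        1.31130849e+00, -1.12161346e-01]), 'dq': array([ 0.00064543, -0.00133952, -0.00525925,  0.00105572,  0.00171999,
        0.00264255]), 'joint_torque': array([-1.53991659e-03, -3.98076010e+01, -3.04969954e+01, -2.47324724e-04,
        4.31651031e-03, -8.73892958e-06]), 'ee_pos': array([0.17712528, 0.59865044, 0.25206638]), 'eef_rot': array([-3.13938281e+00, -2.43370191e-04,  2.85372913e+00]), 'force': array([ 0.09814231, -0.29169276,  0.48837738]), 'moment': array([ 0.01874428,  0.01919933, -0.02269265]), 'gripper_force': 0.0, 'opening': 0.0851415328921985}
```

View pics/top0.png

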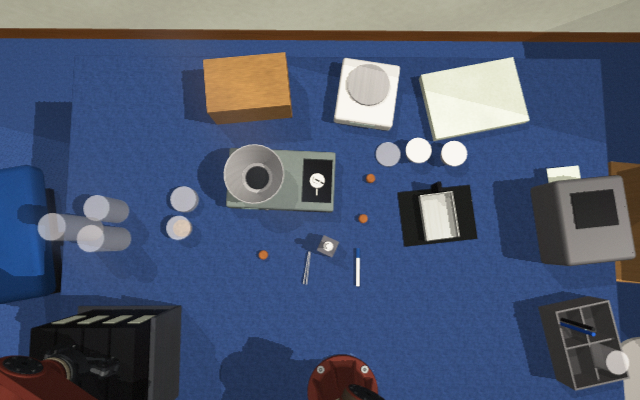

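View pics/side0.png

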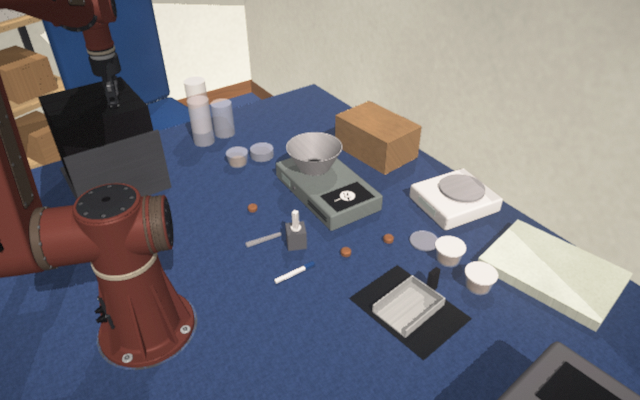

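The top view shows three orange seeds at (370,178), (363,218) and (263,255). The tray is at (438,217) with its handle at the far end (436,188). The hopper is at (254,174), the trimmer at (317,181) and the stand with the tool at (328,245). The side view shows the same three seeds.

```bash
cat > h.py <<'E'
import cv2,numpy as np
from cell import r,hand,kin,vision
def ray(f,uv):
    F=200/np.tan(np.radians(f["fov_y"]/2)); R=np.array(f["R"]);t=np.array(f["t"])
    d=R.T@np.array([(uv[0]-f["cx"])/F,(uv[1]-f["cy"])/F,1]); return -R.T@t,d
def plane(f,uv,z):
    c,d=ray(f,uv); return c+d*(z-c[2])/d[2]
def proj(f,X):
    F=200/np.tan(np.radians(f["fov_y"]/2)); c=np.array(f["R"])@X+np.array(f["t"]); return np.array([f["cx"]+F*c[0]/c[2],f["cy"]+F*c[1]/c[2]])
def tri(obs):
    A=np.zeros((3,3));b=np.zeros(3)
    for f,uv in obs:
        c,d=ray(f,uv); d=d/np.linalg.norm(d); P=np.eye(3)-np.outer(d,d); A+=P;b+=P@c
    return np.linalg.solve(A,b)
def blobs(mask,amin):
    n,l,s,c=cv2.connectedComponentsWithStats(mask.astype(np.uint8))
    return [(c[i],s[i,4],s[i,:4]) for i in range(1,n) if s[i,4]>=amin]
def seeds(f=None,name="top"):
    f=f or vision.grab_frame(name); h=cv2.cvtColor(f["color"],cv2.COLOR_RGB2HSV)
    m=(h[:,:,0]>4)&(h[:,:,0]<22)&(h[:,:,1]>120)&(h[:,:,2]>70)
    return [(np.round(plane(f,c,0.010),4),np.round(c,1),a) for c,a,s in blobs(m,12) if a<250]
E
python3 - <<'E'
from h import *
f=vision.grab_frame("top");g=vision.grab_frame("side")
for x in seeds(f): print(x)
print('side')
for x in seeds(g): print(x)
a=f["color"][130:290,220:480];cv2.imwrite("pics/a.png",cv2.resize(a,None,fx=3,fy=3,interpolation=cv2.INTER_CUBIC)[:,:,::-1])
a=g["color"][120:360,230:510];cv2.imwrite("pics/b.png",cv2.resize(a,None,fx=2.5,fy=2.5,interpolation=cv2.INTER_CUBIC)[:,:,::-1])
E
```

```text
(array([ 0.6361, -0.0905,  0.01  ]), array([369.9, 177.9]), np.int32(60))
(array([ 0.5103, -0.0661,  0.01  ]), array([362.6, 218.3]), np.int32(55))
(array([0.4006, 0.2385, 0.01  ]), array([262.9, 254.5]), np.int32(58))
(array([ 0.0878, -0.0008,  0.01  ]), array([342.3, 360.4]), np.int32(88))
(array([0.0736, 0.0468, 0.01  ]), array([326.3, 365.5]), np.int32(32))
(array([ 0.0626, -0.0476,  0.01  ]), array([358.1, 369.1]), np.int32(17))
(array([0.0226, 0.089 , 0.01  ]), array([312.1, 383.4]), np.int32(18))
(array([0.0312, 0.9621, 0.01  ]), array([ 12.9, 382.6]), np.int32(16))
(array([ 0.0052, -0.0914,  0.01  ]), array([373.1, 389.1]), np.int32(15))
(array([-0.0021,  0.9756,  0.01  ]), array([  7.4, 394.5]), np.int32(37))
(array([-0.0148,  0.0882,  0.01  ]), array([312.3, 396.7]), np.int32(21))
side
(array([-0.049 ,  1.5657,  0.01  ]), array([ 5.4, 85.9]), np.int32(81))
(array([0.5072, 0.9956, 0.01  ]), array([183.2, 101.1]), np.int32(27))
(array([1.2000e-03, 1.2087e+00, 1.0000e-02]), array([ 35.7, 115.6]), np.int32(14))
(array([-0.0113,  1.1384,  0.01  ]), array([ 36. , 123.9]), np.int3
[... 1359 characters left out ...]
]), array([345.3, 251.5]), np.int32(63))
(array([-0.0417,  0.2815,  0.01  ]), array([ 92.5, 260.3]), np.int32(15))
(array([0.0202, 0.2246, 0.01  ]), array([123.4, 263.2]), np.int32(25))
(array([0.0176, 0.1936, 0.01  ]), array([126.3, 270.8]), np.int32(15))
(array([-0.0112,  0.1204,  0.01  ]), array([124.2, 293.7]), np.int32(13))
(array([-0.071 ,  0.0265,  0.01  ]), array([111.1, 331.4]), np.int32(13))
(array([-0.0926,  0.0302,  0.01  ]), array([100.8, 334.8]), np.int32(12))
(array([-0.0738, -0.0045,  0.01  ]), array([114.1, 341.4]), np.int32(12))
(array([-0.0946, -0.0108,  0.01  ]), array([105.3, 348. ]), np.int32(16))
(array([-0.0733, -0.0259,  0.01  ]), array([117.4, 348.1]), np.int32(16))
```

View pics/a.png

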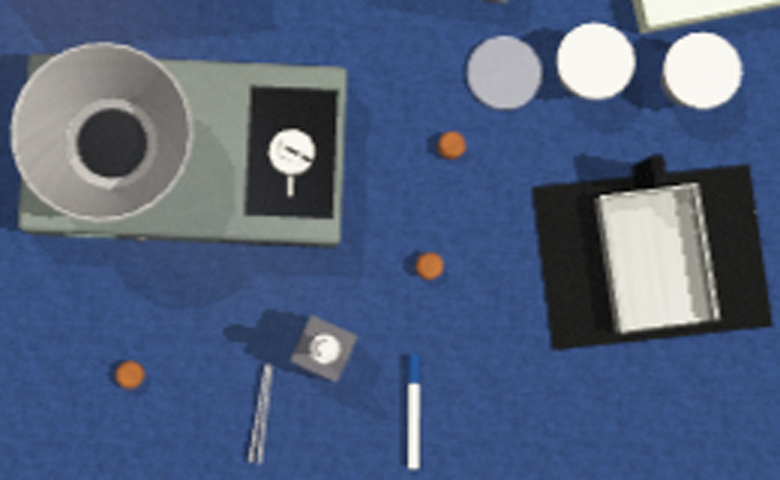

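View pics/b.png

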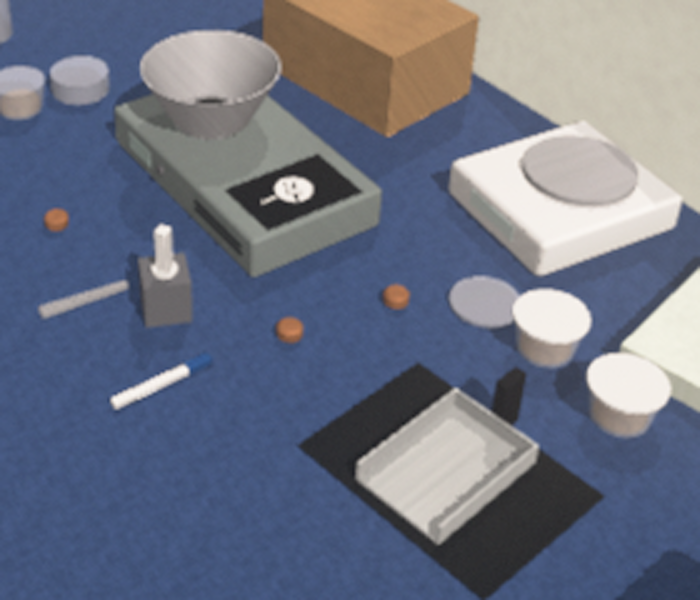

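The crops (3x top, 2.5x side) show tray rim corners at (597,195), (699,183), (719,320) and (620,332), the hopper rim centre at (102,131) and the tool top at (325,347). The trimmer disc is at (291,151) with its arrow pointing right and slightly down, so the trimmer is at about 0.8 rad.

Run:
```python
from h import *
f=vision.grab_frame("top");g=vision.grab_frame("side")
T=lambda u,v:((u+.5)/3-.5+220,(v+.5)/3-.5+130)
S=lambda u,v:((u+.5)/2.5-.5+230,(v+.5)/2.5-.5+120)
C=np.array([plane(f,T(*p),.027) for p in [(597,195),(699,183),(719,320),(620,332)]]);print("tray",C.round(3).tolist())
ax=(C[0]+C[1]-C[2]-C[3]);print("tray centre",C.mean(0).round(4),"rear dir",np.arctan2(ax[1],ax[0]), np.linalg.norm(ax)/2, np.linalg.norm(C[1]-C[0]))
print("handle top",plane(f,T(650,163),.069),plane(g,S(513,374),.069))
M=np.array([plane(f,T(*p),.003) for p in [(533,187),(749,166),(771,326),(553,349)]]);print("mat",M.mean(0),np.arctan2(*(M[0]+M[1]-M[2]-M[3])[1::-1]))
print("hopper",plane(f,T(102,131),.13),plane(g,S(211,63),.13))
print("trimmer",plane(f,T(291,151),.06),plane(g,S(294,189),.06))
P=[plane(f,T(*p),.055) for p in [(250,87),(336,90),(332,217),(245,212)]];d=P[0]+P[1]-P[2]-P[3];print("panel yaw",np.arctan2(d[1],d[0]),np.mean(P,0))
P=np.array([plane(f,T(*p),.055) for p in [(308,317),(357,334),(342,381),(291,362)]]);print("stand",P.mean(0),[np.degrees(np.arctan2(*(P[i]-P[i-1])[1::-1])) for i in range(4)])
print("tooltop",plane(f,T(325,349),.106))
h=hand; print(r.tips_ahead)
for p in [(.636,-.0915),(.51,-.067),(.401,.2375)]:
    for z in (.025,.15):
        a=np.arctan2(p[1],p[0]); print(p,z,kin.solve_ik([p[0],p[1],z],[np.pi,0,a+np.pi/2]) is not None)
```

```text
tray [[0.582, -0.237, 0.027], [0.594, -0.342, 0.027], [0.454, -0.357, 0.027], [0.443, -0.257, 0.027]]
tray centre [ 0.5181 -0.2981  0.027 ] rear dir 0.12609653208958677 0.1404271511208254 0.10567737123164159
handle top [ 0.60845283 -0.27928304  0.069     ] [ 0.60751846 -0.28702683  0.069     ]
mat [ 0.52042122 -0.29826035  0.003     ] 0.10049415850016132
hopper [0.62944245 0.25185399 0.13      ] [0.63489196 0.25634999 0.13      ]
trimmer [0.6215896  0.07522886 0.06      ] [0.62182447 0.07171732 0.06      ]
panel yaw -0.03614557850416285 [0.62218954 0.07541908 0.055     ]
stand [0.42682144 0.04251504 0.055     ] [np.float64(-20.877638950660064), np.float64(-109.16773252553416), np.float64(161.88397250025858), np.float64(69.57900017486831)]
tooltop [0.42670764 0.04374394 0.106     ]
0.022
(0.636, -0.0915) 0.025 True
(0.636, -0.0915) 0.15 True
(0.51, -0.067) 0.025 True
(0.51, -0.067) 0.15 True
(0.401, 0.2375) 0.025 True
(0.401, 0.2375) 0.15 True
```

```bash
cat >> h.py <<'E'
PI=np.pi
TC=np.array([.518,-.2975]);RD=.126
def traypt(x,y):
    X=-np.array([np.cos(RD),np.sin(RD)]);Y=np.array([-X[1],X[0]]); return TC+x*X+y*Y
def loose():
    out=[]
    for n in("top","side"):
        l=[s[0][:2] for s in seeds(name=n) if s[2]>35 and .3<s[0][0]<.85 and -.6<s[0][1]<.6]
        out.append([p for p in l if np.linalg.norm(p-TC)>.085])
    print("loose",out); return out
def down(x,y,z,yaw): r.move_pose([x,y,z],[PI,0,yaw])
E
cat > pick.py <<'E'
from h import *
drops=[(-12,-29),(-12,29),(-12,0)]
k=0
for slot in drops:
    t,s=loose(); 
    if not t: break
    cand=[(p,q) for p in t for q in s if np.linalg.norm(p-q)<.012]
    p,q=max(cand,key=lambda c:c[0][1]); p=(p+q)/2
    yaw=np.arctan2(p[1],p[0])+PI/2
    hand.gripper_to(.05,40); down(*p,.12,yaw); r.servo_line([*p,.0225]); hand.gripper_to(.015,40)
    o=r.read_state()["opening"]; print(p,"opening",o)
    r.servo_line([*p,.13])
    if not .022<o<.034: print("miss");break
    d=traypt(*np.array(slot)/1000); down(*d,.13,RD+PI/2); r.servo_line([*d,.036]); hand.gripper_to(.045)
    r.servo_line([*d,.13])
down(.45,-.1,.3,PI/2-.2)
loose(); print(r.read_state()["clock"])
f=vision.grab_frame("top")
cv2.imwrite("pics/c.png",cv2.resize(f["color"][130:290,220:480],None,fx=3,fy=3,interpolation=cv2.INTER_CUBIC)[:,:,::-1])
E
python3 pick.py
```

```text
loose [[array([ 0.6361, -0.0905]), array([ 0.5103, -0.0661]), array([0.4006, 0.2385])], [array([0.4014, 0.2368]), array([ 0.6359, -0.093 ]), array([ 0.5111, -0.068 ])]]
[0.401   0.23765] opening 0.026004125600705995
loose [[array([ 0.6361, -0.0905]), array([ 0.5139, -0.5161]), array([ 0.5108, -0.0661]), array([ 0.4045, -0.3722]), array([ 0.4096, -0.4542]), array([ 0.3763, -0.4607]), array([ 0.3488, -0.2941])], [array([ 0.6364, -0.0924]), array([ 0.5113, -0.0681])]]
[ 0.51105 -0.0671 ] opening 0.025899917601394398
loose [[array([ 0.6361, -0.0905]), array([ 0.4822, -0.4291]), array([ 0.4443, -0.5063]), array([ 0.4222, -0.3956]), array([ 0.3867, -0.535 ])], [array([ 0.6359, -0.093 ])]]
[ 0.636   -0.09175] opening 0.026120147847013293
loose [[array([ 0.5335, -0.2038]), array([ 0.4252, -0.3633]), array([ 0.3606, -0.1434])], []]
21.5333
```

View pics/c.png

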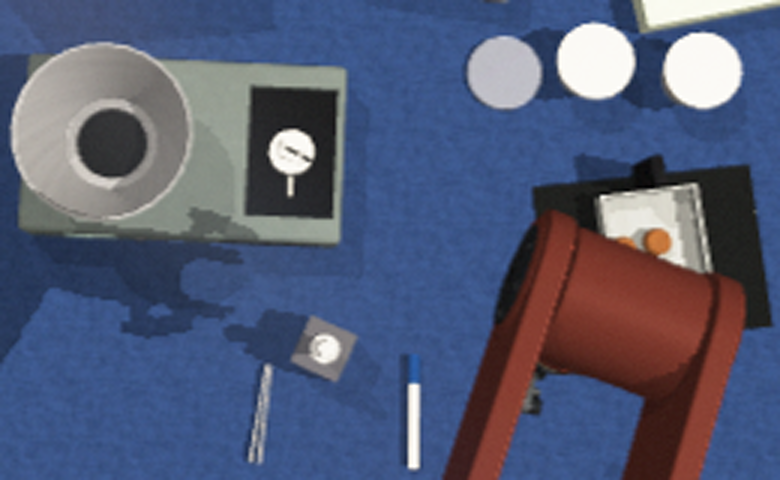

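All three seeds are in the tray and none is loose (the side view agrees). Next I check the pour path with IK.

```bash
cat >> h.py <<'E'
from scipy.spatial.transform import Rotation as Ro
HOP=np.array([.632,.254])
def pour(a,yaw,back=.04,zl=.155):
    lip=np.r_[HOP+back*np.array([np.cos(yaw),np.sin(yaw)]),zl]
    Rt=Ro.from_euler('xyz',[PI,-a,yaw]).as_matrix()@np.diag([-1,1,-1])   # tray axes
    return lip+Rt@np.array([-.155,0,.053]),[PI,-a,yaw]
E
python3 - <<'E'
from h import *
for yaw in (0.0,.2,.38):
    print(yaw,[(round(a,1),None if (q:=kin.solve_ik(*pour(a,yaw))) is None else np.round(q,2).tolist()) for a in (0,.3,.6,.9)])
g=traypt(-.085,0);print(g,kin.solve_ik([*g,.056],[PI,0,RD]))
E
```

```text
0.0 [(0, [0.22, 0.77, 0.92, -0.0, 1.45, 1.79]), (0.3, [0.25, 0.52, 1.24, -0.08, 1.09, 1.85]), (0.6, [0.29, 0.31, 1.54, -0.24, 0.73, 1.99]), (0.9, [0.34, 0.14, 1.8, -0.7, 0.42, 2.44])]
0.2 [(0, [0.26, 0.79, 0.89, -0.0, 1.46, 1.63]), (0.3, [0.27, 0.53, 1.23, -0.02, 1.08, 1.65]), (0.6, [0.28, 0.3, 1.54, -0.07, 0.7, 1.69]), (0.9, [0.3, 0.12, 1.82, -0.25, 0.31, 1.87])]
0.38 [(0, [0.3, 0.8, 0.88, -0.0, 1.46, 1.49]), (0.3, [0.29, 0.53, 1.23, 0.03, 1.08, 1.47]), (0.6, [0.28, 0.3, 1.54, 0.09, 0.7, 1.42]), (0.9, [0.26, 0.12, 1.83, 0.32, 0.32, 1.19])]
[ 0.60232616 -0.28681832] [-5.49534925e-01  5.18876455e-01  1.61718958e+00 -4.44089210e-16
  1.00552662e+00  8.95261402e-01]
```

```bash
cat > tip.py <<'E'
from h import *
g=traypt(-.085,0)
hand.gripper_to(.045,100); down(*g,.16,RD); r.servo_line([*g,.056],max_speed=.1); hand.gripper_to(0,100)
print(r.read_state()["opening"])
r.servo_line([*g,.10],max_speed=.08); r.servo_line([*g,.30])
print(r.read_state()["opening"],r.read_state()["force"])
Y=.3
p,o=pour(0,Y); r.servo_line([p[0],p[1],.30],rot=o,max_speed=.2)
r.servo_line(p,rot=o,max_speed=.1)
f=vision.grab_frame("side"); cv2.imwrite("pics/d.png",cv2.resize(f["color"][60:260,220:460],None,fx=3,fy=3)[:,:,::-1])
E
python3 tip.py
```

```text
0.012770330520491239
0.012975163614613164 [-0.80024284 -0.02329267 -1.87426268]
```

View pics/d.png

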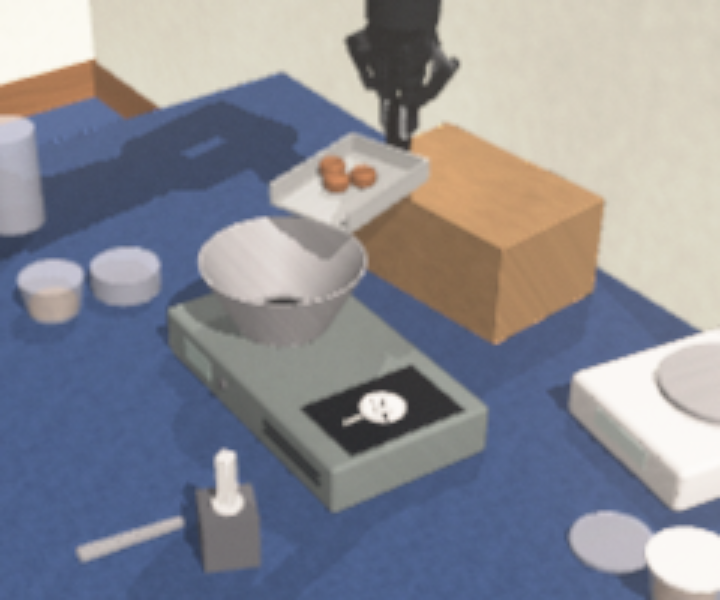

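The three seeds lie in the level tray. Its lip corners are at about (275,195) and (345,225) in the crop, near the hopper's far rim. I compare that with the expected projection before tipping.

Run:
```python
from h import *
f=vision.grab_frame("side")
Y=.3;d=np.array([np.cos(Y),np.sin(Y)]);n=np.array([-d[1],d[0]])
for b in(.04,.06):
  for s in (-.05,.05): print(b,s,(proj(f,np.r_[HOP+b*d+s*n,.155+.02])-[220,60])*3, (proj(f,np.r_[HOP+b*d+s*n,.155])-[220,60])*3)
print((proj(f,np.r_[HOP,.13])-[220,60])*3, r.read_state()["ee_pos"],pour(0,Y)[0])
```

```text
0.04 -0.05 [345.90872357 216.50108299] [345.66702203 234.16747451]
0.04 0.05 [266.63960815 186.26906507] [267.01833401 203.61430741]
0.06 -0.05 [357.98609911 208.39742275] [357.65075372 225.98401216]
0.06 0.05 [278.96837998 178.66038873] [279.24955367 195.92705449]
[281.23227965 256.58484841] [0.81905632 0.31188531 0.21009201] [0.81829062 0.31162644 0.208     ]
```

Run:
```python
from h import *
Y=.3
def inhop():
    f=vision.grab_frame("side"); return [(np.round(proj(f,np.r_[HOP,.13])),s[1],s[2]) for s in seeds(f) if 260<s[1][0]<380 and 80<s[1][1]<200]
def tilt(a,v): p,o=pour(a,Y,.03,.155); r.servo_line(p,rot=o,max_speed=v)
for a in np.arange(.1,.91,.1): tilt(a,.06)
r.pause(.6); print(inhop(),r.read_state()["clock"])
f=vision.grab_frame("side"); cv2.imwrite("pics/e.png",cv2.resize(f["color"][60:260,220:460],None,fx=3,fy=3)[:,:,::-1])
```

```text
[(array([314., 146.]), array([314.9, 158.6]), np.int32(25))] 35.7083
```

View pics/e.png

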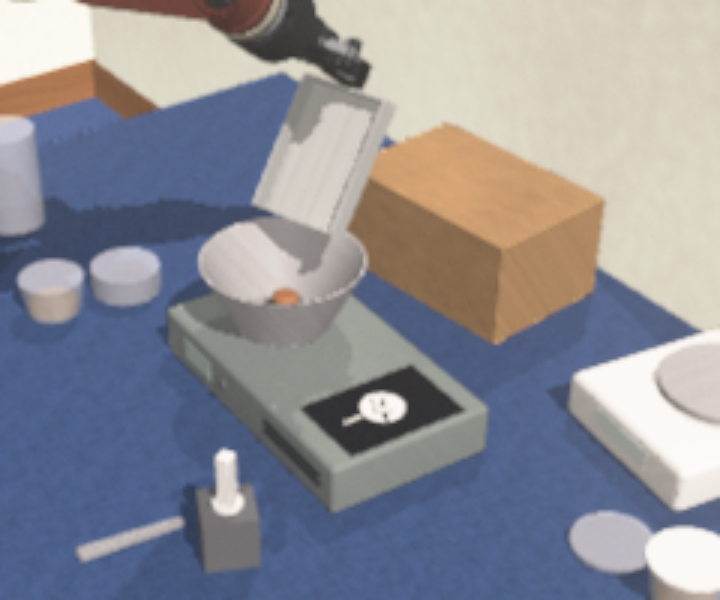

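The tray is empty, and a seed shows in the hopper at (287,297) with none outside. I put the tray back and check the hopper from the top.

Run:
```python
from h import *
Y=.3
p,o=pour(.9,Y,.05,.20); r.servo_line(p,rot=o,max_speed=.1)
p,o=pour(0,Y,.05,.26); r.servo_line(p,rot=o,max_speed=.15)
g=traypt(-.085,0)
r.servo_line([*g,.30],rot=[PI,0,RD],max_speed=.25); r.servo_line([*g,.075]); r.servo_line([*g,.0565],max_speed=.03)
print(r.read_state()["force"]); hand.gripper_to(.045); r.servo_line([*g,.16])
f=vision.grab_frame("top"); print(proj(f,np.r_[HOP,.07]),[s for s in seeds(f) if s[0][0]>.3 and abs(s[0][1])<.5])
down(.42,-.15,.33,PI/2-.3)   # clear of view
f=vision.grab_frame("top");a=f["color"][130:290,220:480];cv2.imwrite("pics/f.png",cv2.resize(a,None,fx=3,fy=3,interpolation=cv2.INTER_CUBIC)[:,:,::-1])
```

```text
[-1.60354023  2.26889749  6.29286972]
[255.98095424 175.93956095] [(array([ 0.7176, -0.4302,  0.01  ]), array([477.5, 152.3]), np.int32(33)), (array([ 0.6563, -0.4792,  0.01  ]), array([493.9, 171.6]), np.int32(58)), (array([0.658 , 0.2281, 0.01  ]), array([267.2, 170.8]), np.int32(43)), (array([0.6522, 0.2756, 0.01  ]), array([251.9, 172.6]), np.int32(68)), (array([ 0.6396, -0.396 ,  0.01  ]), array([467.6, 176.9]), np.int32(29)), (array([0.6113, 0.2603, 0.01  ]), array([256.6, 185.8]), np.int32(71)), (array([ 0.5783, -0.37  ,  0.01  ]), array([460. , 196.4]), np.int32(62)), (array([ 0.5741, -0.4048,  0.01  ]), array([471.2, 197.7]), np.int32(53)), (array([ 0.5419, -0.4646,  0.01  ]), array([490.8, 208. ]), np.int32(107)), (array([ 0.553 , -0.3474,  0.01  ]), array([453.1, 204.5]), np.int32(16)), (array([ 0.5402, -0.334 ,  0.01  ]), array([448.9, 208.6]), np.int32(15)), (array([ 0.5047, -0.3435,  0.01  ]), array([452.3, 220.1]), np.int32(12)), (array([ 0.5057, -0.3986,  0.01  ]), array([470.1, 219.7]), np.int32(15)), (array([ 0.4564, -0.4544,  0.01  ]), array([488.7, 235.7]), np.int32(84)), (array([ 0.4588, -0.4452,  0.01  ]), array([485.7, 234.9]), np.int32(16)), (array([ 0.4545, -0.4764,  0.01  ]), array([495.8, 236.3]), np.int32(15)), (array([ 0.4184, -0.3543,  0.01  ]), array([456.8, 248.2]), np.int32(18)), (array([ 0.3855, -0.4541,  0.01  ]), array([489.6, 259. ]), np.int32(21)), (array([ 0.3357, -0.4396,  0.01  ]), array([485.5, 275.5]), np.int32(66))]
```

View pics/f.png

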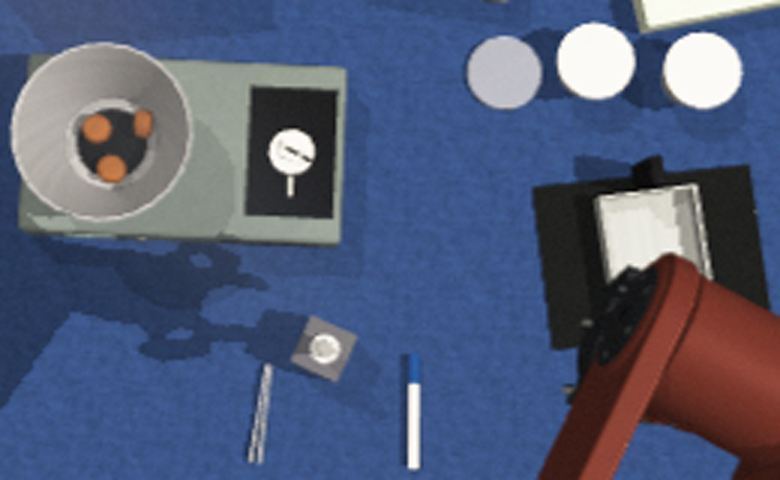

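All three seeds are on the hopper floor at (97,128), (143,123) and (111,168), and the tray is back on the mat. Next I take close-ups of the tool and the trimmer.

Run:
```python
from h import *
down(.30,.45,.3,PI/2+.9)
f=vision.grab_frame("top");g=vision.grab_frame("side")
def z(f,X,w=16):
    u=np.round(proj(f,np.array(X))).astype(int);print(u);return cv2.resize(f["color"][u[1]-w:u[1]+w,u[0]-w:u[0]+w],(360,360),interpolation=cv2.INTER_CUBIC)
T=[.622,.0735,.06]
m=np.vstack([np.hstack([z(f,[.427,.043,.1]),z(g,[.427,.043,.09])]),np.hstack([z(f,T),z(g,T)])])
m=cv2.resize(m,(600,600));cv2.imwrite("pics/g.png",m[:,:,::-1])
h=cv2.cvtColor(f["color"],cv2.COLOR_RGB2HSV)
```

```text
[328 246]
[294 218]
[317 180]
[347 195]
```

View pics/g.png

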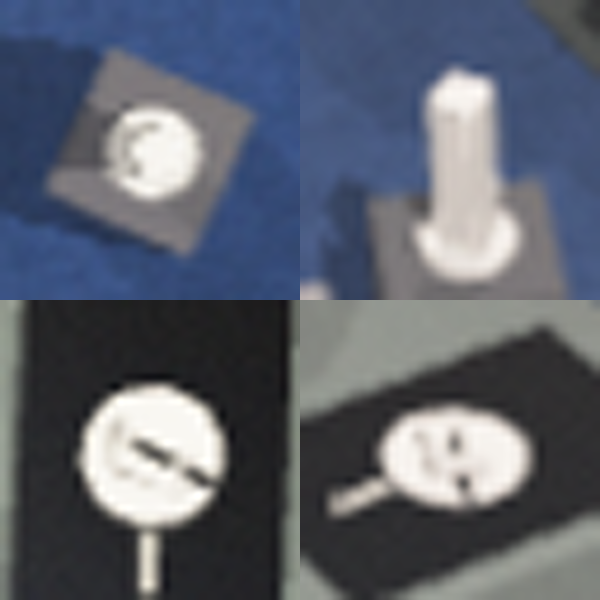

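The zooms put the trimmer arrow about 30° below image right, so the angle is about 0.93 rad and needs about 1.07 rad more clockwise. The handle flats look turned about 30° from world x. I grip the tool, lift it, and look at the blade in the side view.

```bash
cat >> h.py <<'E'
ST=np.array([.4267,.042])
def crop(f,X,w,s):
    u=np.round(proj(f,np.array(X))).astype(int);return cv2.resize(f["color"][u[1]-w:u[1]+w,u[0]-w:u[0]+w],(s,s),interpolation=cv2.INTER_CUBIC)
E
python3 - <<'E'
from h import *
# slot line from the top view
f=vision.grab_frame("top");g=f["color"].astype(float).mean(2)
c=proj(f,np.array([.6216,.0752,.06]));V,U=np.mgrid[:400,:640]
m=np.hypot(U-c[0],V-c[1])<6.5; w=np.clip(170-g,0,None)*m
mu=np.array([(w*U).sum(),(w*V).sum()])/w.sum(); C=np.cov(np.vstack([U[m],V[m]]),aweights=w[m]); e,v=np.linalg.eigh(C); print("disc",c,"dark centroid",mu,v[:,1],e)
hand.gripper_to(.05,40); yaw=.52+PI/2
down(*ST,.2,yaw); r.servo_line([*ST,.092],max_speed=.1); hand.gripper_to(0,60); print("opening",r.read_state()["opening"])
r.servo_line([*ST,.24],max_speed=.1); print(r.read_state()["opening"],r.read_state()["clock"])
P=[.45,-.05,.26]; ims=[]
for yw in (.963,.963+PI/2,.963-PI/2):
    down(*P,yw); r.pause(.2); f=vision.grab_frame("side"); tip=np.array(P)-[0,0,.087]
    print(yw,proj(f,tip),proj(f,tip+[0,0,.052])); np.save(f"s{len(ims)}.npy",f["color"]); ims.append(crop(f,tip+[0,0,.03],24,260))
cv2.imwrite("pics/i.png",np.hstack(ims)[:,:,::-1])
E
```

```text
disc [316.67636896 179.9965467 ] dark centroid [318.76942356 180.87656642] [-0.87743766 -0.47969068] [0.12708463 9.47021383]
opening 0.012923415720732488
0.0134413429429916 52.825
0.963 [322.13321179 207.56362747] [322.05208294 190.09229185]
2.5337963267948966 [322.13321179 207.56362747] [322.05208294 190.09229185]
-0.6077963267948966 [322.13321179 207.56362747] [322.05208294 190.09229185]
```

View pics/i.png

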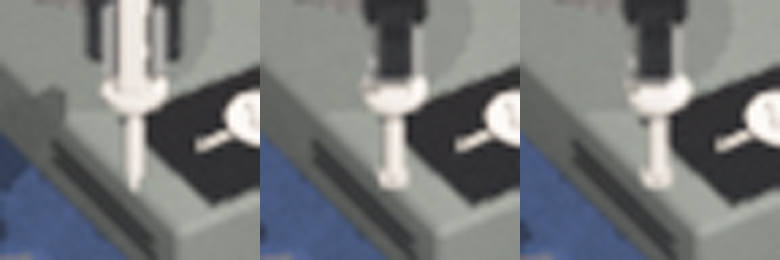

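With the closing line along the picture (panel 1) the blade looks thin. With the gripper's x across the picture (panels 2 and 3) it looks wide, so the blade lies along gripper x. I measure the tool's offset in the grip from the half-turn pair.

Run:
```python
from h import *
g=vision.grab_frame("side")
V,U=np.mgrid[:400,:640]
for i in range(3):
    a=np.load(f"s{i}.npy").astype(float); w=a.min(2); 
    box=(abs(U-322)<14)&(V>186)&(V<214)&(w>195)
    rows=[(v,round(U[box&(V==v)].mean(),2),int((box&(V==v)).sum())) for v in range(186,214) if (box&(V==v)).any()]
    print(i,rows)
# trimmer disc & slot in side view (last frame is like before)
a=np.load("s1.npy").astype(float).min(2); m=(a>170)&(abs(U-347.7)<11)&(abs(V-195.5)<8); print("disc", [ (m*Q).sum()/m.sum() for Q in (U,V)],m.sum(), U[m].min(),U[m].max(),V[m].min(),V[m].max())
q=[ (U[m].min()+U[m].max())/2,(V[m].min()+V[m].max())/2]; print(plane(g,q,.06))
```

```text
0 [(187, np.float64(322.0), 5), (188, np.float64(322.83), 6), (189, np.float64(322.82), 11), (190, np.float64(322.82), 11), (191, np.float64(322.5), 12), (192, np.float64(322.5), 10), (193, np.float64(323.0), 7), (194, np.float64(322.5), 4), (196, np.float64(322.5), 2), (197, np.float64(322.5), 2), (198, np.float64(322.5), 2), (199, np.float64(322.5), 2), (200, np.float64(322.5), 2), (201, np.float64(322.5), 2), (202, np.float64(322.5), 2), (203, np.float64(322.5), 2), (204, np.float64(322.5), 2), (205, np.float64(322.5), 2), (206, np.float64(322.5), 2), (207, np.float64(322.0), 1)]
1 [(188, np.float64(327.0), 1), (189, np.float64(327.0), 3), (190, np.float64(324.5), 8), (191, np.float64(323.5), 10), (192, np.float64(322.5), 10), (193, np.float64(322.5), 8), (194, np.float64(322.5), 4), (196, np.float64(322.5), 2), (197, np.float64(322.5), 2), (198, np.float64(322.5), 2), (199, np.float64(322.5), 2), (200, np.float64(322.5), 2), (201, np.float64(322.5), 2), (202, np.float64(322.5), 2), (203, np.float64(322.5), 2), (204, np.float64(323.0), 3), (205, np.float64(322.5), 4), (206, np.float64(322.0), 5), (207, np.float64(322.5), 4)]
2 [(188, np.float64(327.5), 2), (189, np.float64(326.5), 4), (190, np.float64(324.5), 10), (191, np.float64(323.5), 10), (192, np.float64(323.0), 9), (193, np.float64(323.0), 7), (194, np.float64(322.5), 4), (196, np.float64(323.0), 1), (197, np.float64(323.5), 2), (198, np.float64(323.0), 3), (199, np.float64(323.0), 3), (200, np.float64(323.0), 3), (201, np.float64(323.0), 3), (202, np.float64(323.0), 3), (203, np.float64(323.0), 3), (204, np.float64(323.0), 3), (205, np.float64(323.5), 4), (206, np.float64(323.0), 5), (207, np.float64(323.0), 5)]
disc [np.float64(346.52), np.float64(195.376)] 125 337 354 191 200
[0.61709265 0.07391194 0.06      ]
```

Run:
```python
from h import *
P=np.array([.45,-.25,.26])
V,U=np.mgrid[:400,:640]
for yw in (.963+PI/2,.963-PI/2):
    down(*P,yw); r.pause(.3); f=vision.grab_frame("side"); a=f["color"].astype(float)
    e=r.read_state()["ee_pos"]; t=e-[0,0,.087]; pu=proj(f,t); pm=proj(f,t+[0,0,.03]); 
    w=np.clip(a[:,:,0]-90,0,None)*(abs(U-pm[0])<9)
    sel=(V>pm[1]-3)&(V<pm[1]+5); ws=w*sel
    col=w[:,int(pm[0])-8:int(pm[0])+10].sum(1); r0=int(pu[1])
    print(yw,e.round(4),"pred",pm,pu,"col",(ws*U).sum()/ws.sum(),"rows",list(zip(range(r0-4,r0+5),col[r0-4:r0+5].round())))
    np.save(f"b.npy",f["color"])
for n,q in (("side",(347.19,195.14)),("side",(346.9,195.14))):
    print(plane(vision.grab_frame(n),q,.0585))
```

```text
2.5337963267948966 [ 0.45   -0.2499  0.26  ] pred [376.60667265 244.59725441] [375.75356917 254.97687776] col 377.02739090064995 rows [(250, np.float64(497.0)), (251, np.float64(538.0)), (252, np.float64(749.0)), (253, np.float64(878.0)), (254, np.float64(850.0)), (255, np.float64(591.0)), (256, np.float64(58.0)), (257, np.float64(0.0)), (258, np.float64(0.0))]
-0.6077963267948966 [ 0.45 -0.25  0.26] pred [376.61235844 244.61467514] [375.75913967 254.99426377] col 377.84492234169653 rows [(250, np.float64(516.0)), (251, np.float64(529.0)), (252, np.float64(752.0)), (253, np.float64(889.0)), (254, np.float64(862.0)), (255, np.float64(654.0)), (256, np.float64(57.0)), (257, np.float64(0.0)), (258, np.float64(0.0))]
[0.62326269 0.07406091 0.0585    ]
[0.6225904  0.07453653 0.0585    ]
```

The tool sits 0.9 mm along gripper x in the grip. With the side camera's bias removed, both views put the trimmer at (0.6215, 0.0752). Now I insert the blade.

```bash
cat >> h.py <<'E'
TR=np.array([.6215,.0752])
def tp(z,yaw,d=(0,0)): return [*(TR+np.array(d)-.0009*np.array([np.cos(yaw),np.sin(yaw)])),z]
E
python3 - <<'E'
from h import *
Y0=1.07
r.servo_line([.45,-.15,.28],rot=[PI,0,Y0],max_speed=.2)
r.servo_line(tp(.22,Y0),rot=[PI,0,Y0],max_speed=.2); r.servo_line(tp(.156,Y0),max_speed=.1); r.pause(.3)
F0=r.read_state()["force"]; print(F0)
z=.156
while z>.1475:
    z-=.001; r.servo_line(tp(z,Y0),max_speed=.02); F=r.read_state()["force"]-F0; print(round(z,4),F.round(1),r.read_state()["ee_pos"][2].round(4))
    if F[2]>8: break
f=vision.grab_frame("side"); cv2.imwrite("pics/j.png",crop(f,[*TR,.08],30,600)[:,:,::-1])
print(r.read_state()["clock"])
E
```

```text
[ 0.42753926 -0.3078051  -0.96770956]
0.155 [-0.4  0.5  0.1] 0.1549
0.154 [-0.   0.1 -0.3] 0.1538
0.153 [-0.7  0.7  0.2] 0.1529
0.152 [-0.5 -0.1  0.6] 0.1519
0.151 [-1.   1.1  1.6] 0.1509
0.15 [-1.   0.7  0.5] 0.1499
0.149 [-0.6  0.4  0.8] 0.1489
0.148 [-0.2  0.6  1.3] 0.1479
0.147 [-0.2  0.6  0.4] 0.1469
71.775
```

View pics/j.png

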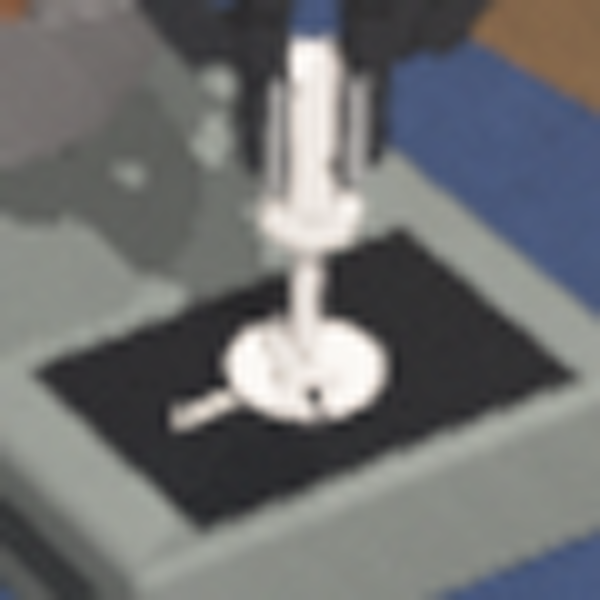

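The blade is in the slot with no contact force, and the arrow is still at its start position (315,398). Now I turn it, allowing for the blade's play.

Run:
```python
from h import *
Y0=1.07
m0=r.read_state()["moment"]
for y in np.linspace(Y0,-.036-.16,14)[1:]:
    r.servo_line(tp(.147,y),rot=[PI,0,y],max_speed=.02); s=r.read_state(); print(round(y,2),(s["moment"]-m0)[2].round(3),s["force"].round(1))
f=vision.grab_frame("side"); cv2.imwrite("pics/k.png",crop(f,[*TR,.08],30,600)[:,:,::-1])
print(s["clock"],s["qpos"].round(2))
```

```text
0.97 -0.061 [0.6 0.1 0.1]
0.88 0.007 [ 1.3 -0.9 -1.8]
0.78 -0.016 [ 0.6 -0.1 -1.4]
0.68 -0.001 [ 1.5 -1.3 -0.4]
0.58 0.019 [ 1.5  0.  -0.2]
0.49 -0.012 [ 1.9 -1.5 -2.1]
0.39 0.021 [ 0.2 -1.6  0.1]
0.29 -0.038 [ 1.3 -0.6 -1. ]
0.19 -0.031 [ 0.9 -1.9 -0.7]
0.1 0.025 [ 0.6 -1.8  0.5]
-0.0 0.011 [ 1.8 -0.8  0.6]
-0.1 0.021 [ 0.5 -1.5  0.2]
-0.2 0.02 [ 0.9 -0.7 -0.2]
75.025 [0.01 0.32 1.69 0.   1.13 1.77]
```

View pics/k.png

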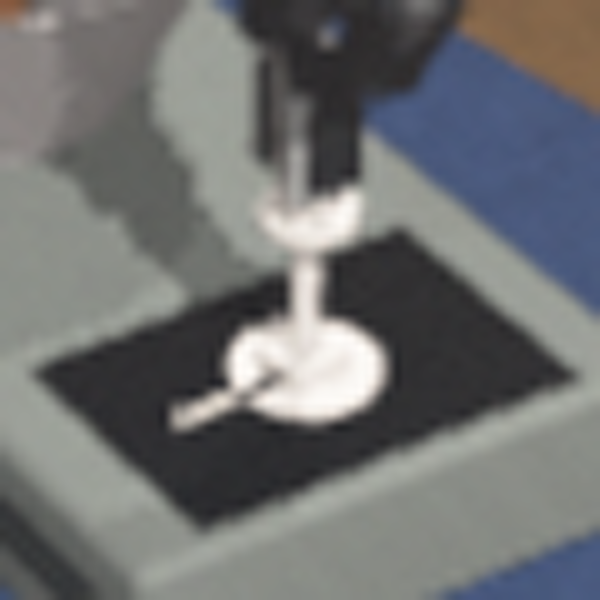

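The arrow ((280,375) to (240,395)) now lies in line with the white mark ((240,395) to (175,418)). I back off half the play, lift out, and measure the angle from the top view.

Run:
```python
from h import *
r.pause(.3)
y=-.196+.13; r.servo_line(tp(.147,y),rot=[PI,0,y],max_speed=.02)
r.servo_line(tp(.22,y),max_speed=.08)
YS=.52; r.servo_line([.40,-.15,.28],rot=[PI,0,YS],max_speed=.25)
f=vision.grab_frame("top");g=f["color"].astype(float).mean(2)
c=proj(f,np.array([*TR,.06]));V,U=np.mgrid[:400,:640]
m=np.hypot(U-c[0],V-c[1])<6.5; w=np.clip(170-g,0,None)*m
mu=np.array([(w*U).sum(),(w*V).sum()])/w.sum(); e,v=np.linalg.eigh(np.cov(np.vstack([U[m],V[m]]),aweights=w[m]))
a=[plane(f,mu+k*v[:,1],.06) for k in (0,1)];d=(a[1]-a[0])[:2]; d*=-np.sign(d[0])
ang=np.arctan2(d[1],d[0])%(2*PI); print("arrow",mu-c,v[:,1],"theta",2+ (PI-.036)-ang,e, r.read_state()["opening"])
cv2.imwrite("pics/l.png",np.hstack([crop(f,[*TR,.06],14,390),crop(f,[*ST,.055],14,390)])[:,:,::-1])
```

```text
arrow [0.32360374 1.29735124] [4.9088632e-29 1.0000000e+00] theta 1.9648901170536517 [3.86609730e-27 7.43910555e+00] 0.013156464360843332
```

View pics/l.png

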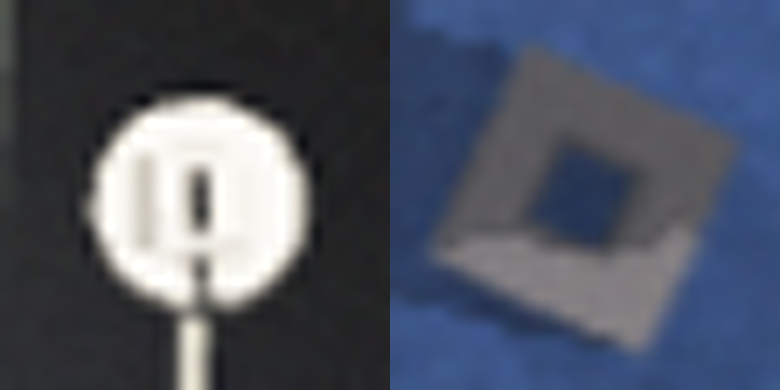

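The trimmer reads about 1.97 and its arrow is on the mark. The well centre is at about (584,195) in the crop, so I put the tool back there.

Run:
```python
from h import *
f=vision.grab_frame("top"); u0=np.round(proj(f,np.array([*ST,.055])))
q=u0-14+(np.array([584-390,195])+.5)/(390/28)-.5; W=plane(f,q,.055)[:2]
Y=.52+PI/2; x=np.array([np.cos(Y),np.sin(Y)]); print("well",W,"tool was at",ST+.0009*x)
p=(W+ST+.0009*x)/2-.0009*x; print(p)
r.move_pose([*p,.24],[PI,0,Y]); r.servo_line([*p,.155],max_speed=.12); r.pause(.2); F0=r.read_state()["force"]
for z in np.r_[np.arange(.149,.094,-.006),.0945,.093,.092]:
    r.servo_line([*p,z],max_speed=.05); F=r.read_state()["force"]-F0
    if F[2]>6 or np.hypot(F[0],F[1])>6: print("contact",z,F); break
print(z,F)
if z<.095:
    hand.gripper_to(.03); r.pause(.3); hand.gripper_to(.05); r.servo_line([*p,.2],max_speed=.1); down(.30,.42,.3,PI/2+.9); r.pause(.3)
    f=vision.grab_frame("top");g=vision.grab_frame("side")
    cv2.imwrite("pics/m.png",np.vstack([np.hstack([crop(f,[*ST,.1],16,290),crop(g,[*ST,.07],22,290)]),np.hstack([crop(f,[*TC,.02],30,290),crop(g,[*TC,.02],44,290)])])[:,:,::-1])
    print([s for s in seeds(f) if .3<s[0][0]<.8 and abs(s[0][1])<.35],r.read_state()["clock"])
```

```text
well [0.4276462  0.04360408] tool was at [0.42625281 0.04278104]
[0.42739669 0.04241152]
0.092 [-2.55019502  0.41799642  5.4894248 ]
[(array([0.6583, 0.2281, 0.01  ]), array([267.2, 170.7]), np.int32(42)), (array([0.6525, 0.2758, 0.01  ]), array([251.8, 172.5]), np.int32(68)), (array([0.6113, 0.2603, 0.01  ]), array([256.6, 185.8]), np.int32(71))] 87.85
```

View pics/m.png

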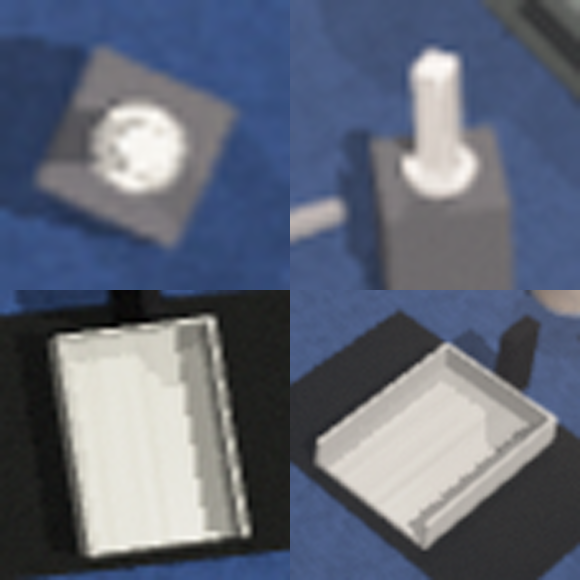

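The tool hangs upright on its collar at (438,110). The tray lies empty and flat on the mat, and the three seeds are in the hopper. I hand the job in.

```bash
python3 -c "
from cell import r
print(r.sign_off())"
```

```text
the job is handed in; nothing more can be done
None
```

The job is handed in with no verdict returned: all three seeds are in the hopper, the empty tray is back on its mat, the trimmer reads about 1.97 rad (target 2.00), and the tool is upright in its stand.

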